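Shift the glaze jar mill into fourth

TASK

The jar mill stands switched off with its gear lever still in first (white mark); the small glaze jar now on its rollers needs top speed. Push the lever with your fingertips - out of first, across neutral and fully home into fourth, the slot with the green mark - without gripping the knob or forcing the lever, and leave it there. Leave the jar and everything else on the bench undisturbed.

Things in the scene. Friction and masses are not known exactly. Their poses are not given: they have to be found in the camera images.
- mill: Bench jar mill, fixed: gearbox casting (155 x 145 mm, 108 mm high) with the gate on top, motor to its right; to its left a guard (160 mm high, from 73 mm left of the origin), then two rollers, reaching 520 mm left and 125 mm to front and rear. Origin on the table under the gate centre; x to the mill's far side (away from the robot at zero yaw), y left along the rollers. Far, near, left, right mean these.
- gate_centre (a point): Centre of the H-shaped cut-out, on top of the aluminium gate plate (116 mm above the table; 116 mm along x, 100 along y, 8 thick). The neutral channel runs along y through it; two slots run along x, 19 mm left and right of it. Coloured tabs with pips mark the slot ends: first far left, white; second near left, yellow; third far right, blue; fourth near right, green.
- lever: Gear lever: steel shaft 12 mm thick with a black rounded knob 38 mm wide, 40 high. Origin at the knob's centre, z up along the shaft; the bare shaft leaves about 60 mm free between knob and gate plate. No springs: friction holds it where it is left; pushing at the knob takes about 5 N fore and aft, 3 N sideways. Not to be pinched between the fingers nor pushed with over 40 N.
- pivot (a point): Fixed point inside the gearbox about which the lever tilts: under the gate centre, 27 mm above the table, 175 mm below the knob's centre (which is 202 mm above the table when the lever is upright).
- shift (a joint): Fore-and-aft tilt of the lever, rad: 0 in neutral, about +0.26 home in first or third (knob to the far side, +x), about -0.26 home in second or fourth (knob to the near side, -x). The gate stops it there.
- select (a joint): Sideways tilt of the lever, rad: about +0.22 on the left slot (first, second), about -0.22 on the right slot (third, fourth). It can change only while the lever is in neutral (shift within about 0.03 of 0; the slots' inner corners are rounded).
- fourth (a point): Where the knob's centre lies when the lever is fully home in fourth: 46 mm to the near side and 37 mm to the right of the gate centre, 192 mm above the table. Fixed to the mill.
- mill_jar: White porcelain mill jar with a clamped lid, 120 mm thick, 150 mm long, lying loose on the rollers (axis along the mill's y, top 249 mm above the table, about 300 mm left of the gate). Origin at its lowest line, mid-length. Not to be moved.
- spare_jar: White porcelain jar standing to the right of the motor's end, 96 mm wide, 112 mm high. Origin at the centre of its underside. Not to be moved.
- sprayer: White spray bottle standing behind the mill, 74 mm wide, 193 mm high. Origin at the centre of its underside. Not to be moved.
- tin: Steel tin standing in front of the mill, 52 mm wide, 60 mm high. Origin at the centre of its underside. Not to be moved.
- wrench: Steel wrench, 160 mm long, lying in front of the gearbox, its long axis x. Not to be moved.
- brush: Glaze brush, 190 mm long, lying in front of the mill, its long axis x. Not to be moved.

How it is judged:
At the end, for the whole second after the job is handed in: The lever rests home in fourth: shift below -0.235 rad (within about 5 mm of the slot's end at the knob) and select below -0.19 rad, no longer moving; the jar and the other loose things are within 15 mm of where they stood (value of joint shift below -0.235 rad and value of joint select below -0.19 rad and velocity of joint shift between -0.05 and 0.05 rad/s and distance of each of mill_jar, spare_jar, sprayer, tin, wrench, brush from where it was at the start of the episode below 0.015 m); the robot touches nothing.
It fails at once if the knob is pinched (opposite flanks pressed by the fingers at once) ((contact force between the fingers and lever_c1 above 1 N and contact force between the fingers and lever_c2 above 1 N) or (contact force between the fingers and lever_c3 above 1 N and contact force between the fingers and lever_c4 above 1 N)).
It fails at once if the lever is forced (pushed with more than 40 N) (contact force between the fingers and lever above 40 N).
It fails at once if the jar or another loose thing is lifted, knocked over or moved by more than 20 mm (distance of any of mill_jar, spare_jar, sprayer, tin, wrench, brush from where it was at the start of the episode above 0.02 m).
It also fails if it takes over 42 s, if anything falls off the work surface, if the arm or the gripper's body presses on something with over 40 N, if the wrist force passes 120 N, or if a joint passes its speed limit or range.

ROBOT

A 6-joint arm with a two-finger parallel gripper is mounted at the origin on the work surface. World frame = base frame: x ahead of the robot, y to its left, z up, the work surface at z = 0. Lengths are in m, angles in rad, forces in N, time in s.
With the tool pointing down it reaches from about 0.225 to 0.875 m from the base axis. Payload 3.4 kg.
Tool frame: the origin (TCP) lies midway between the tips of the shut fingers; the grasp point (between the pads) lies 19 mm behind it; z points along the fingers, y is the line along which they close (so a half turn about z gives the same grasp; the last joint's range is limited). The gripper opens to 85 mm and grips with 20 to 120 N. Pads are 22 mm wide; open, the fingers measure 114 mm over their backs; the gripper's body (76 mm by 85 mm) begins 54 mm behind the grasp point. The pads swing forward as they close: fully open they stand 13 mm farther back than shut.
Start: joints at [1.033, 0.276, 1.505, -0, 1.361, -0.121], TCP at [0.233, 0.526, 0.231] pointing down, gripper open.
Joint ranges: [-2.89, 2.89], [-0.75, 2.08], [0.22, 2.7], [-1.18, 4.32], [0.11, 2.71], [-2.7, 2.7]. Speed limits (rad/s): [2.57, 2.57, 3.14, 3.14, 3.14, 3.14].

INTERFACE

Orientations are given as a unit quaternion [w, x, y, z].
In Python, from rig import * gives the robot as it stands.
- The arm moves only by the tool apply_moves, never from a script. Its argument "steps" is one flat list of numbers, 4 for each row, row after row: the shift along the world's x, y, z in cm, then the turn about the world's z in degrees. A call has 1 to 8 rows; each row is the pose to reach, as a shift and turn from the pose commanded when the call began; what a row does not reach only later rows make up. A row lasts 1/12 s, in which the tool goes at most 41.7 mm and 7.16 degrees, less where a joint would pass 70% of its speed; a pose out of reach is approached as far as the arm can. A call with a gripper value outside its range is refused whole. "jaw" is the closure in counts, from 0 (fully open) to 255 (shut), set as the call begins (left out, the last holds). The fingers move at their own pace and stop on an object; "newtons" is the grip in N (left out, the last holds). Time passes only in rows, so rows that repeat a pose let the fingers close. It gives the time, the measured TCP pose, the force, the opening and the grip force at its end, in the units of the state.
- get_state(): the state, without advancing time (a new reading comes with each control period).
- get_image(name): name is "scene" or "top" or "wrist"; returns the picture (480x640x3 uint8, red, green, blue); there is no depth.
- calibration(name): a dict with "fx", "fy", "cx", "cy" (pixels), "xyz" and "rotation" of the camera in the world. Camera axes: x right, y up, looking along -z (the intrinsics and any distortion apply to the point x, -y, -z); pixel columns grow to the right and rows downward; lengths in m; the calibration is good to about 2 mm. A picture is of the moment at which its call begins: read the wrist's pose just before it. calibration takes no time and is no camera call; for the wrist camera it gives the pose at the moment of the call.
- sign_off(): hands the job in; it is judged then, once.
The state is a dict: "clock": time; "qpos": joint angles; "qd": joint speeds; "effort": joint torques, N m; "position": TCP position; "ee_rot": TCP orientation; "contact_force": force on the tool from outside, world axes, zero at the start; "moment": the same for the moment, N m; "width": finger opening in m; "gripper_force": force on a finger pad.
Only numpy, scipy, OpenCV 4.12 (cv2) and the standard library are available. Lean on these libraries where they do the work, as an engineer would, in place of code of your own. Each camera call takes 0.05 s, during which the arm holds its last target. There are 200 camera calls.

## Working session

There is one attempt and no reset: what is moved stays moved. The work goes in short steps, Python scripts to look and compute and a tool call to move; the robot and the scene stay as the last step left them, time stands still between calls to the robot, and variables do not carry over. Pictures are saved under pics/ and viewed, at most 10 in all, crops included, and the job is handed in when it is done.

Besides the shell and the picture viewer there is one more tool, called after "Request:" as name(argument=value, ...), one argument or row to a line, values as JSON. apply_moves: Moves the arm, as the interface text tells. Its arguments: {"type":"object","properties":{"steps":{"type":"array","items":{"type":"number"}},"jaw":{"type":"number"},"newtons":{"type":"number"}},"required":["steps"]}

```bash
mkdir -p pics; python3 - <<'E'
from rig import *
import cv2
for n in("scene","top"):
    cv2.imwrite(f"pics/{n}0.png",get_image(n)[:,:,::-1]); c=calibration(n); print(n,c)
s=get_state();print(s["clock"],s["position"],s["ee_rot"],s["width"])
E
```

```text
scene {'fx': 541.677086478659, 'fy': 541.677086478659, 'cx': 316.2355740480601, 'cy': 242.22371895603828, 'xyz': array([ 0.55079427, -0.67235212,  1.01791482]), 'rotation': array([ 0.94324495,  0.33189147, -0.00343876, -0.01118896])}
top {'fx': 473.0599187271251, 'fy': 473.0599187271251, 'cx': 312.3361845026207, 'cy': 240.2459199525328, 'xyz': array([0.51104792, 0.01830762, 1.32072163]), 'rotation': array([ 0.70924326,  0.01718987, -0.02776777, -0.70420697])}
0.1 [0.23254708 0.52536654 0.2305279 ] [-2.84200875e-04  2.06923464e-01  9.78356785e-01 -7.75304468e-04] 0.08562960071670134
```

View pics/top0.png

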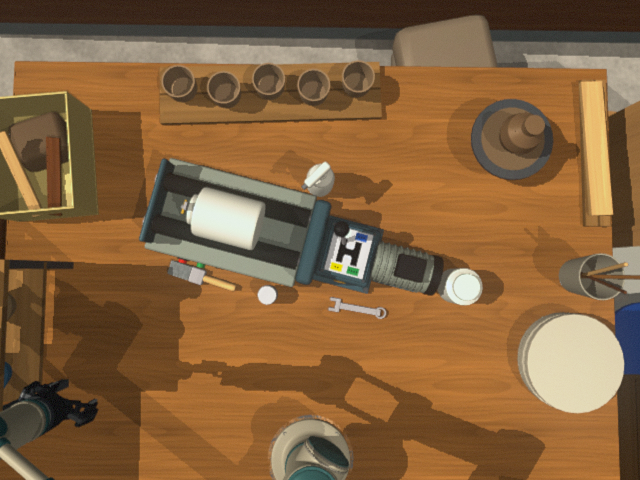

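View pics/scene0.png

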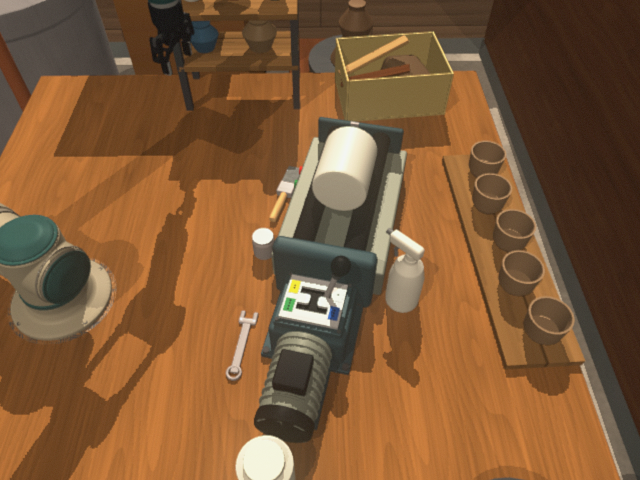

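The top view shows the plate around (348,252), with the green tab at (353,271), yellow (335,267), blue (362,237) and the knob at (342,229). The mill's y axis points left and slightly up, so its yaw is about -14°. Next I'll measure the plate, tabs and knob in both views.

```bash
cat > h.py <<'E'
from rig import *
import numpy as np, cv2
from scipy.spatial.transform import Rotation as R
def ray(c,u,v):
    d=np.array([(u-c["cx"])/c["fx"],-(v-c["cy"])/c["fy"],-1.])
    return np.array(c["xyz"]),R.from_quat(np.roll(c["rotation"],-1)).apply(d)
def plane(c,u,v,z):
    o,d=ray(c,u,v); return o+d*(z-o[2])/d[2]
def two(ca,a,cb,b):
    o,d=ray(ca,*a);p,e=ray(cb,*b); s=np.linalg.lstsq(np.c_[d,-e],p-o,rcond=None)[0]
    A=o+s[0]*d;B=p+s[1]*e; return (A+B)/2,np.linalg.norm(A-B)
def project(c,P):
    q=R.from_quat(np.roll(c["rotation"],-1)).inv().apply(np.array(P)-c["xyz"])
    return np.array([c["cx"]-c["fx"]*q[0]/q[2],c["cy"]+c["fy"]*q[1]/q[2]])
E
python3 - <<'E'
from h import *
T={}
for n,(x0,y0,x1,y1),kn in(("top",(315,215,385,285),(342,229)),("scene",(270,250,360,330),(340,267))):
    im=cv2.imread(f"pics/{n}0.png");c=calibration(n)
    hsv=cv2.cvtColor(im,cv2.COLOR_BGR2HSV)
    m0=np.zeros(im.shape[:2],bool);m0[y0:y1,x0:x1]=1
    for k,(a,b) in dict(yellow=(22,35),green=(50,80),blue=(108,130)).items():
        m=(m0&(hsv[...,0]>=a)&(hsv[...,0]<=b)&(hsv[...,1]>150)&(hsv[...,2]>90)).astype(np.uint8)
        N,l,s,ce=cv2.connectedComponentsWithStats(m)
        i=1+s[1:,4].argmax() if N>1 else 0
        print(n,k,s[i],ce[i],plane(c,*ce[i],.117).round(4))
        T[n,k]=ce[i]
    cv2.imwrite(f"pics/{n}crop.png",cv2.resize(im[y0-10:y1+10,x0-10:x1+10],None,fx=6 if n=="top" else 5,fy=6 if n=="top" else 5,interpolation=cv2.INTER_NEAREST))
a=calibration("top");b=calibration("scene")
for k in("yellow","green","blue"): print(k,two(a,T["top",k],b,T["scene",k]))
print("knob",two(a,(342,229),b,(340,267)))
E
```

```text
top yellow [330 263  12   8  69] [335.73913043 266.36231884] [ 0.5217 -0.0594  0.117 ]
top green [347 268  11   7  46] [352.39130435 270.69565217] [ 0.511  -0.1018  0.117 ]
top blue [356 234  11   7  46] [360.95652174 237.13043478] [ 0.5967 -0.1236  0.117 ]
scene yellow [289 280  11  13  96] [294.35416667 286.09375   ] [ 0.5204 -0.0606  0.117 ]
scene green [     0      0    640    480 307200] [319.5 239.5] [0.574  0.0583 0.117 ]
scene blue [329 312   2   6   9] [329.66666667 315.        ] [ 0.5885 -0.1293  0.117 ]
yellow (array([ 0.52102858, -0.05954721,  0.11553346]), np.float64(0.001318190537633083))
green (array([ 0.54021202, -0.08494485,  0.29461103]), np.float64(0.05850528147517949))
blue (array([ 0.59300428, -0.12461938,  0.10985522]), np.float64(0.008370297270919688))
knob (array([ 0.60982238, -0.06937209,  0.19096474]), np.float64(0.001608348472090524))
```

View pics/topcrop.png

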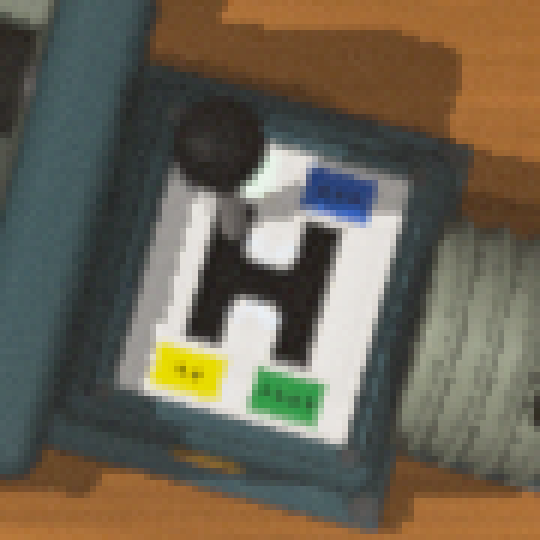

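View pics/scenecrop.png

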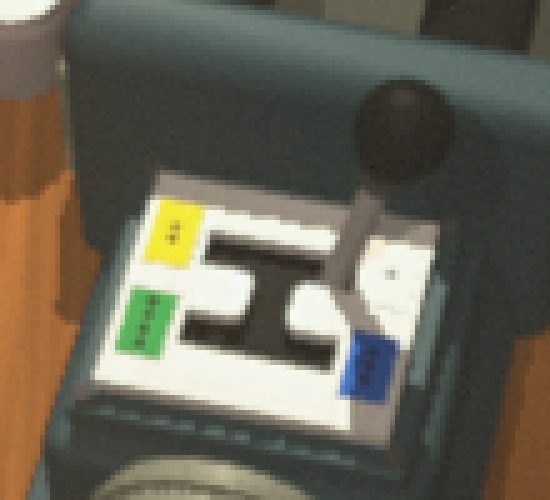

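The plate and tabs give yaw ≈ -14.25° and gate centre ≈ (0.558, -0.093). The knob is at (0.611, -0.069, 0.191), which matches home in first within 2 mm. I'll shut the fingers, align the tool with the mill and go high to the far side of the knob.

Request:
apply_moves(
  steps=[0,0,4,5,0,0,9,9.7,4,-6,9,9.7,6,-9,9,9.7,8,-12,9,9.7,10,-15,9,9.7,12,-18,9,9.7,14,-21,9,9.7],
  jaw=255,
  newtons=20,
)

```text
clock: 0.77
position: [0.3717, 0.3163, 0.3211]
ee_rot: [-0.0, 0.123, 0.992, -0.0]
contact_force: [0.7, -0.1, 0.4]
width: 0.0003
gripper_force: 0.0
```

Request:
apply_moves(
  steps=[2.3,-3.3,0,0,4.6,-6.6,0,0,6.9,-9.9,0,0,9.2,-13.2,0,0,11.5,-16.5,0,0,13.8,-19.8,0,0,16.1,-23.1,0,0,18.1,-26,0,0],
)

```text
clock: 1.43
position: [0.5532, 0.0556, 0.3208]
ee_rot: [-0.0, 0.124, 0.992, -0.0]
contact_force: [0.4, -0.2, -0.0]
width: -0.0001
gripper_force: 0.0
```

Request:
apply_moves(
  steps=[2.3,-3.3,0,0,4.6,-6.6,0,0,6.9,-9.9,0,0,9,-12,0,0,10,-13.5,0,0,10,-13.5,0,0,10,-13.5,0,0],
)

```text
clock: 2.02
position: [0.6522, -0.0776, 0.3199]
ee_rot: [-0.001, 0.124, 0.992, 0.0]
contact_force: [0.4, -0.1, -0.6]
width: 0.0001
gripper_force: 0.0
```

Request:
apply_moves(
  steps=[0.5,-0.1,-3.5,0,0.5,-0.1,-7,0,0.5,-0.1,-9.5,0,0.5,-0.1,-11.5,0,0.5,-0.1,-12.7,0,0.5,-0.1,-13.6,0,0.5,-0.1,-13.6,0],
)

```text
clock: 2.6
position: [0.6554, -0.0763, 0.1835]
ee_rot: [-0.002, 0.123, 0.992, 0.0]
contact_force: [-0.1, -0.5, 0.2]
width: -0.0002
gripper_force: 0.0
```

```bash
python3 - <<'E'
from h import *
a=get_image("top")[200:300,300:400,::-1];b=get_image("scene")[220:320,280:380,::-1]
cv2.imwrite("pics/d1.png",np.hstack([cv2.resize(i,(400,400),interpolation=2) for i in(a,b)]))
s=get_state();print(s["clock"],s["position"],s["contact_force"])
E
```

```text
2.7 [ 0.65720895 -0.07715696  0.18613206] [-0.00397871  0.50097935  0.21809423]
```

View pics/d1.png

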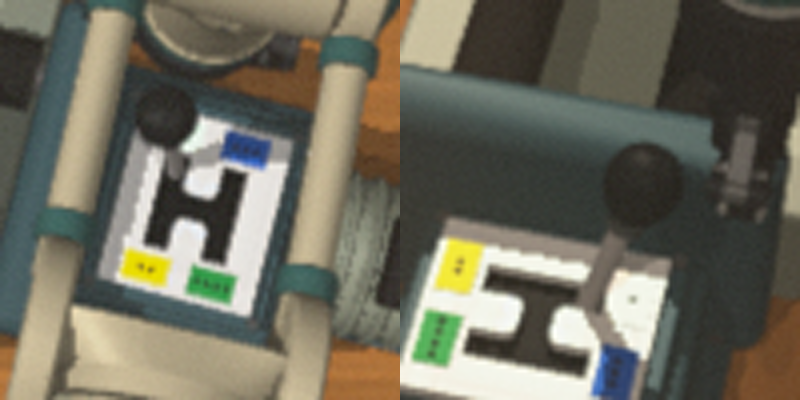

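The fingers stand just past the far side of the knob, at about (740,165) in the scene half, and the lever hasn't moved. Pushing toward the near side in small rows.

Request:
apply_moves(
  steps=[-0.4,0.05,0,0,-0.8,0.1,0,0,-1.2,0.18,0,0,-1.5,0.26,0,0,-1.8,0.34,0,0,-2.1,0.42,0,0,-2.4,0.5,0,0,-2.4,0.5,0,0],
)

```text
clock: 3.37
position: [0.6355, -0.0734, 0.1869]
ee_rot: [0.003, 0.123, 0.992, -0.0]
contact_force: [5.9, -2.2, 2.2]
width: -0.0001
gripper_force: 2.7
```

Request:
apply_moves(
  steps=[-0.4,0.1,0,0,-0.8,0.2,0,0,-1.2,0.3,0,0,-1.6,0.4,0,0,-2,0.5,0,0,-2.3,0.58,0,0,-2.6,0.66,0,0,-2.6,0.66,0,0],
)

```text
clock: 4.03
position: [0.6092, -0.0665, 0.1869]
ee_rot: [0.003, 0.123, 0.992, -0.0]
contact_force: [4.8, -1.0, 4.0]
width: 0.0001
gripper_force: 2.4
```

```bash
python3 - <<'E'
from h import *
a=get_image("top")[200:300,300:400,::-1];b=get_image("scene")[220:320,280:380,::-1]
cv2.imwrite("pics/d2.png",np.hstack([cv2.resize(i,(400,400),interpolation=2) for i in(a,b)]))
s=get_state();print(s["clock"],s["position"],s["contact_force"])
# expected pixels of the knob in neutral, left slot
g=np.array([.5578,-.093,0]);M=R.from_euler('z',-14.25,degrees=True)
for x in(-5,0,5,10):
    P=g+M.apply([x/1e3,.038,.198]);q=project(calibration("scene"),P);t=project(calibration("top"),P)
    print(x,(t-[300,200])*4,(q-[280,220])*4+[400,0])
E
```

```text
4.1333 [ 0.60899902 -0.06658105  0.18646874] [ 5.07672821 -0.15064996  3.59469089]
-5 [144.46632304 195.78662383] [540.37903818 156.39730992]
0 [146.56274831 187.6576837 ] [550.67561078 158.27817737]
5 [148.65795769 179.5334582 ] [560.98631501 160.16162624]
10 [150.75195224 171.41394325] [571.31117997 162.04766183]
```

View pics/d2.png

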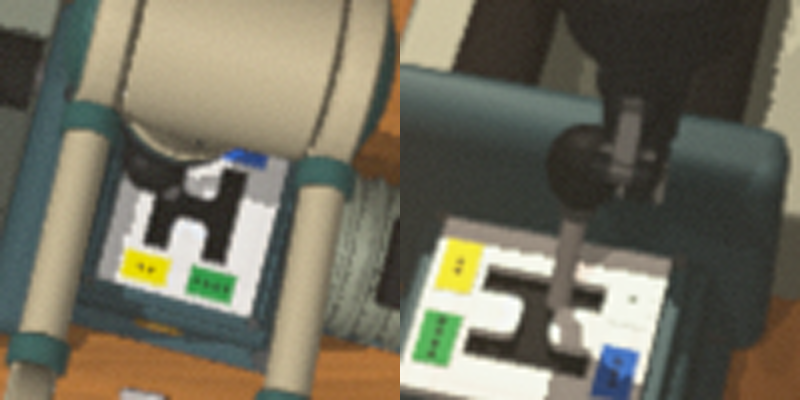

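The lever followed: the knob is at about (584,167), still roughly 16 mm short of neutral, with a push of about 5 N. I'll push on 15 mm, back off and measure.

Request:
apply_moves(
  steps=[-0.4,0.1,0,0,-0.8,0.2,0,0,-1.1,0.28,0,0,-1.45,0.37,0,0,-1.45,0.37,0,0,-0.4,0.1,0,0,0.6,-0.15,0,0,0.6,-0.15,0,0],
)

```text
clock: 4.8
position: [0.6141, -0.0684, 0.184]
ee_rot: [-0.001, 0.124, 0.992, -0.0]
contact_force: [0.6, -0.3, -0.2]
width: 0.0001
gripper_force: 0.0
```

```bash
python3 - <<'E'
from h import *
a=get_image("top")[200:300,300:400,::-1];b=get_image("scene")[220:320,280:380,::-1]
cv2.imwrite("pics/d3.png",np.hstack([cv2.resize(i,(400,400),interpolation=2) for i in(a,b)]))
s=get_state();print(s["clock"],s["position"],s["contact_force"])
E
```

```text
4.9 [ 0.6126771  -0.06784887  0.18400344] [ 0.68888781  0.25476533 -0.95467542]
```

View pics/d3.png

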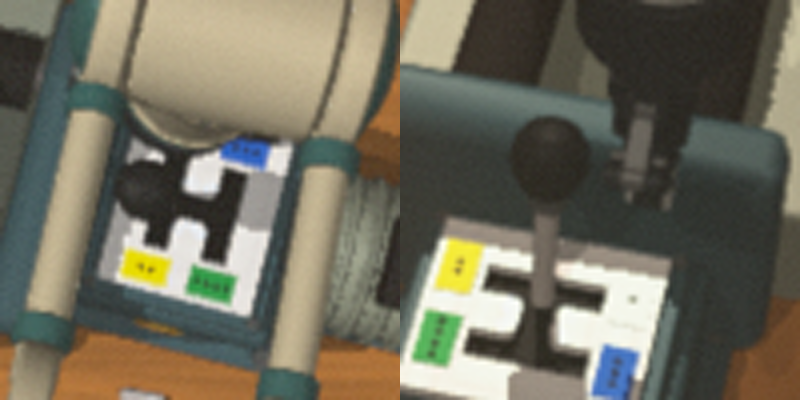

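The knob is at (550,159) in the scene half and (146,188) in the top half. Both match the predicted neutral position to within 1 mm. Next I'll go around to its left side.

Request:
apply_moves(
  steps=[0.7,2.5,0,0,1.2,4.6,0,0,-0.5,5,0,0,-2,5.4,0,0,-3.4,5.8,0,0,-3.4,5.8,0,0,-3.4,5.8,0,0],
)

```text
clock: 5.48
position: [0.5787, -0.0096, 0.1852]
ee_rot: [-0.0, 0.123, 0.992, -0.0]
contact_force: [0.5, -1.1, 0.3]
width: 0.0001
gripper_force: 0.0
```

```bash
cat > st.py <<'E'
from h import *
s=get_state();M=R.from_euler('z',-14.25,degrees=True)
print(s["clock"],"mill mm",1e3*M.inv().apply(s["position"]-np.array([.5578,-.093,0])).round(4),"F",M.inv().apply(s["contact_force"]).round(1))
E
python3 st.py
```

```text
5.4833 mill mm [ -0.3  85.9 185.2] F [ 0.8 -0.9  0.3]
```

Request:
apply_moves(
  steps=[-0.12,-0.5,0,0,-0.25,-1,0,0,-0.36,-1.4,0,0,-0.46,-1.8,0,0,-0.56,-2.2,0,0,-0.66,-2.6,0,0,-0.76,-3,0,0,-0.86,-3.4,0,0],
)

```text
clock: 6.15
position: [0.5709, -0.0442, 0.1855]
ee_rot: [0.0, 0.123, 0.992, 0.0]
contact_force: [1.4, 3.3, 2.6]
width: 0.0003
gripper_force: 1.7
```

Request:
apply_moves(
  steps=[-0.1,-0.4,0,0,-0.2,-0.8,0,0,-0.3,-1.2,0,0,-0.41,-1.6,0,0,-0.51,-2,0,0,-0.61,-2.4,0,0,-0.71,-2.8,0,0,-0.81,-3.2,0,0],
)

```text
clock: 6.82
position: [0.5623, -0.0763, 0.1852]
ee_rot: [-0.0, 0.123, 0.992, -0.0]
contact_force: [1.5, 2.9, 1.1]
width: -0.0001
gripper_force: 1.3
```

```bash
python3 st.py; python3 - <<'E'
from h import *
a=get_image("top")[200:300,300:400,::-1];b=get_image("scene")[220:320,280:380,::-1]
cv2.imwrite("pics/d4.png",np.hstack([cv2.resize(i,(400,400),interpolation=2) for i in(a,b)]))
g=np.array([.5578,-.093,0]);M=R.from_euler('z',-14.25,degrees=True)
for y in(-38,-30,-20,0):
    P=g+M.apply([0,y/1e3,.199]);q=project(calibration("scene"),P);t=project(calibration("top"),P)
    print(y,(t-[300,200])*4,(q-[280,220])*4+[400,0])
E
```

```text
6.8167 mill mm [  0.2  17.3 185.2] F [0.8 3.2 1.1]
-38 [270.47801262 219.95153616] [513.33604812 288.20500167]
-30 [257.44498477 216.54313932] [517.43270304 273.81168051]
-20 [241.15406085 212.28273766] [522.49665567 256.01982399]
0 [208.57341593 203.76224892] [532.43939718 221.0866713 ]
```

View pics/d4.png

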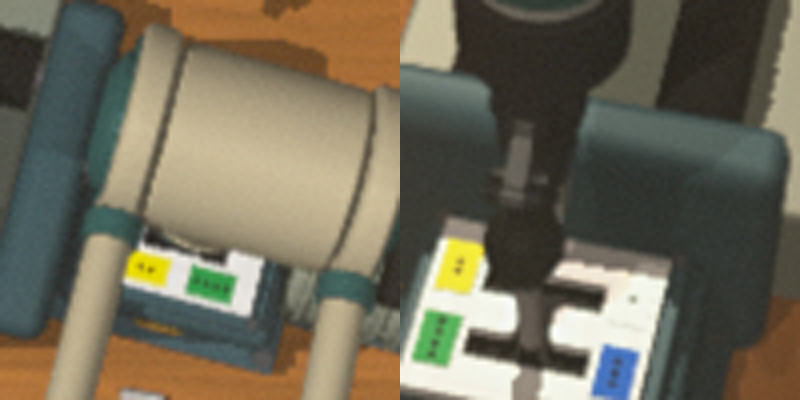

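The knob is at about (523,245), so it is near y = -14 mm and moving along neutral at about 3 N. There are about 23 mm to go.

Request:
apply_moves(
  steps=[-0.1,-0.4,0,0,-0.2,-0.8,0,0,-0.3,-1.2,0,0,-0.41,-1.6,0,0,-0.48,-1.9,0,0,-0.53,-2.1,0,0,-0.53,-2.1,0,0],
)

```text
clock: 7.5
position: [0.5569, -0.0974, 0.185]
ee_rot: [-0.0, 0.124, 0.992, -0.0]
contact_force: [0.1, 0.8, -0.9]
width: -0.0003
gripper_force: 0.8
```

```bash
python3 st.py
```

```text
7.5 mill mm [  0.2  -4.5 185. ] F [-0.1  0.8 -0.9]
```

Request:
apply_moves(
  steps=[-0.05,-0.15,0,0,-0.07,-0.25,0,0,-0.07,-0.25,0,0],
)

```text
clock: 7.75
position: [0.5564, -0.0994, 0.1853]
ee_rot: [-0.0, 0.123, 0.992, 0.0]
contact_force: [0.6, 2.4, -0.6]
width: 0.0001
gripper_force: 0.9
```

```bash
python3 st.py
```

```text
7.75 mill mm [  0.3  -6.5 185.3] F [ 0.   2.5 -0.6]
```

Request:
apply_moves(
  steps=[-0.02,-0.1,0,0,-0.05,-0.2,0,0,-0.05,-0.2,0,0],
)

```text
clock: 8.0
position: [0.5561, -0.1011, 0.1853]
ee_rot: [-0.0, 0.123, 0.992, 0.0]
contact_force: [0.8, 2.5, -0.6]
width: -0.0001
gripper_force: 1.3
```

```bash
python3 st.py
```

```text
8.0 mill mm [  0.3  -8.3 185.3] F [ 0.2  2.7 -0.6]
```

Request:
apply_moves(
  steps=[-0.02,-0.1,0,0,-0.04,-0.15,0,0,-0.04,-0.15,0,0],
)

```text
clock: 8.25
position: [0.5559, -0.1019, 0.1852]
ee_rot: [0.0, 0.124, 0.992, 0.001]
contact_force: [1.2, 4.8, -0.4]
width: 0.0002
gripper_force: 2.4
```

```bash
python3 st.py
```

```text
8.25 mill mm [  0.3  -9.1 185.2] F [ 0.   4.9 -0.4]
```

The force rises at the stop, so the select travel is done. I'll back off and go around to the far side again.

Request:
apply_moves(
  steps=[0.3,1.2,0,0,2.7,0.5,0,0,5.15,-0.07,0,0,5.15,-0.07,0,0,4.65,-2,0,0,4.16,-3.9,0,0,4.16,-3.9,0,0,4.16,-3.9,0,0],
)

```text
clock: 8.92
position: [0.597, -0.1426, 0.1854]
ee_rot: [-0.0, 0.124, 0.992, -0.0]
contact_force: [-0.0, 0.2, 0.4]
width: 0.0001
gripper_force: 0.0
```

```bash
python3 st.py; python3 - <<'E'
from h import *
a=get_image("top")[200:300,300:400,::-1];b=get_image("scene")[220:320,280:380,::-1]
cv2.imwrite("pics/d5.png",np.hstack([cv2.resize(i,(400,400),interpolation=2) for i in(a,b)]))
E
```

```text
8.9167 mill mm [ 50.2 -38.4 185.4] F [-0.1  0.2  0.4]
```

View pics/d5.png

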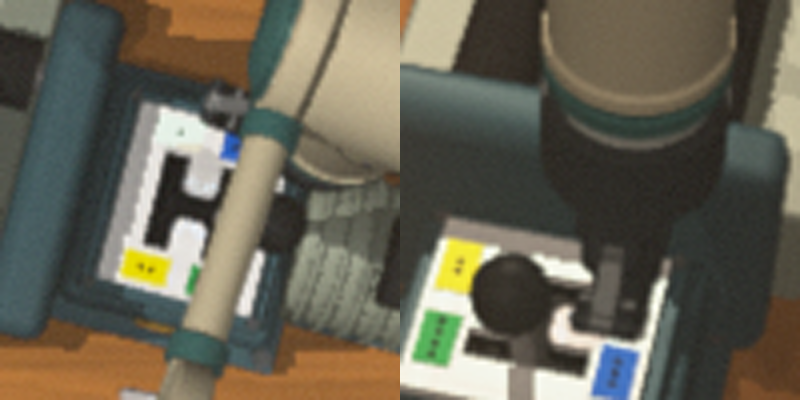

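The knob is at (511,293), in neutral at the right slot, with the fingers on its far side. Pushing toward fourth.

Request:
apply_moves(
  steps=[-0.5,0.13,0,0,-1,0.25,0,0,-1.5,0.38,0,0,-1.9,0.48,0,0,-2.3,0.58,0,0,-2.7,0.68,0,0,-3.1,0.79,0,0,-3.5,0.89,0,0],
)

```text
clock: 9.68
position: [0.5636, -0.1333, 0.1861]
ee_rot: [0.002, 0.123, 0.992, -0.0]
contact_force: [4.7, -1.2, 2.3]
width: 0.0004
gripper_force: 2.3
```

```bash
python3 st.py
```

```text
9.6833 mill mm [ 15.5 -37.6 186.1] F [4.8 0.  2.3]
```

Request:
apply_moves(
  steps=[-0.4,0.1,0,0,-0.8,0.2,0,0,-1.2,0.3,0,0,-1.6,0.41,0,0,-2,0.51,0,0,-2.4,0.61,0,0,-2.7,0.69,0,0,-2.7,0.69,0,0],
)

```text
clock: 10.35
position: [0.534, -0.1254, 0.1846]
ee_rot: [-0.001, 0.123, 0.992, 0.0]
contact_force: [3.9, -0.3, -2.0]
width: 0.0002
gripper_force: 1.8
```

```bash
python3 st.py
```

```text
10.35 mill mm [-15.1 -37.3 184.6] F [ 3.8  0.6 -2. ]
```

Request:
apply_moves(
  steps=[-0.15,0.04,0,0,-0.25,0.06,0,0,-0.25,0.06,0,0],
)

```text
clock: 10.6
position: [0.5332, -0.1254, 0.185]
ee_rot: [0.0, 0.123, 0.992, 0.0]
contact_force: [5.1, 0.2, -3.5]
width: 0.0
gripper_force: 2.6
```

```bash
python3 st.py
```

```text
10.6 mill mm [-15.9 -37.5 185. ] F [ 4.9  1.4 -3.5]
```

Request:
apply_moves(
  steps=[-0.15,0.04,0,0,-0.25,0.06,0,0,-0.25,0.06,0,0],
)

```text
clock: 10.85
position: [0.5324, -0.1252, 0.1851]
ee_rot: [0.002, 0.124, 0.992, -0.0]
contact_force: [8.1, -0.4, -6.5]
width: 0.0002
gripper_force: 4.2
```

```bash
python3 st.py
```

```text
10.85 mill mm [-16.7 -37.5 185.1] F [ 7.9  1.6 -6.5]
```

Request:
apply_moves(
  steps=[-0.15,0.04,0,0,-0.3,0.07,0,0,-0.3,0.07,0,0],
)

```text
clock: 11.1
position: [0.5317, -0.1251, 0.1855]
ee_rot: [0.005, 0.124, 0.992, -0.0]
contact_force: [12.7, -1.0, -8.2]
width: 0.0001
gripper_force: 6.1
```

```bash
python3 st.py
```

```text
11.1 mill mm [-17.4 -37.6 185.5] F [12.6  2.1 -8.2]
```

The lever is at the stop: 13 N with hardly any motion. I'll retreat to the far side, rise clear and check.

Request:
apply_moves(
  steps=[1,-0.25,0,0,3,-0.75,0,0,5,-1.25,0,0,6,-1.5,3,0,6,-1.5,6.5,0,8,-1.5,10,0,11,-1.5,12,0,11,-1.5,12,0],
)

```text
clock: 11.77
position: [0.6421, -0.14, 0.31]
ee_rot: [0.005, 0.123, 0.992, -0.001]
contact_force: [0.4, -0.7, 0.0]
width: 0.0
gripper_force: 0.0
```

```bash
python3 st.py; python3 - <<'E'
from h import *
a=get_image("top")[160:320,260:420,::-1];b=get_image("scene")[220:320,250:350,::-1]
cv2.imwrite("pics/d6.png",np.hstack([cv2.resize(i,(400,400),interpolation=2) for i in(a,b)]))
g=np.array([.5578,-.093,0]);M=R.from_euler('z',-14.25,degrees=True)
for x in(-50,-46,-41):
    P=g+M.apply([x/1e3,-.037,.192]);q=project(calibration("scene"),P);t=project(calibration("top"),P)
    print(x,(t-[260,160])*2.5,(q-[250,220])*4+[400,0])
E
```

```text
11.7667 mill mm [ 93.3 -24.8 310. ] F [ 0.6 -0.6  0. ]
-50 [254.22204585 288.17367382] [527.72062298 274.51523807]
-46 [255.25278294 284.10435449] [536.17041968 276.13957993]
-41 [256.54053349 279.02035369] [546.74616842 278.17260298]
```

View pics/d6.png

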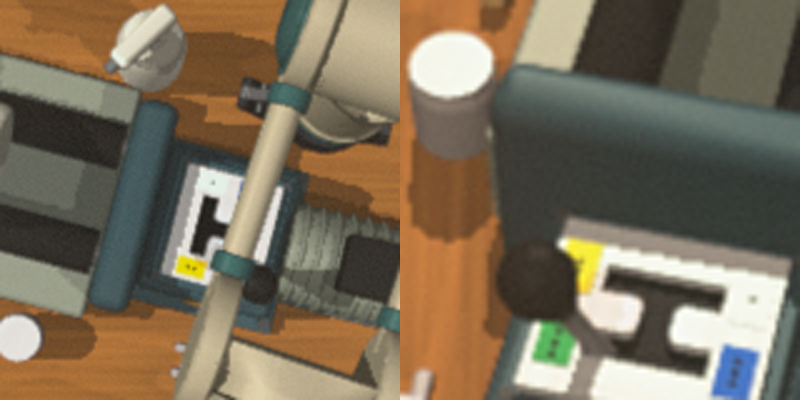

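The knob is at (537,280) and home in fourth is predicted at (536,276), so it is fully home. The sprayer and tin look undisturbed, and the arm is clear.

Request:
apply_moves(
  steps=[0,0,0,0,0,0,0,0,0,0,0,0],
)

```text
clock: 12.12
position: [0.6355, -0.1389, 0.304]
ee_rot: [-0.002, 0.124, 0.992, 0.0]
contact_force: [0.4, -0.4, 0.5]
width: 0.0
gripper_force: 0.0
```

```bash
python3 -c "
from rig import *
print(sign_off())"
```

```text
the job is handed in; nothing more can be done
None
```

I pushed the lever from first, across neutral and home into fourth with shut fingertips (about 15 N at most, no pinch), backed the arm clear and handed the job in at about 12 s; the last picture shows the knob at its fourth position, but the hand-in returned no verdict.

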